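# Vent the test rig: pop the flap, press the plunger, relatch the flap

## Robot

A 6-joint arm with a two-finger parallel gripper is mounted at the origin on the work surface. World frame = base frame: x ahead of the robot, y to its left, z up, the work surface at z = 0. Lengths are in mm, angles in rad, forces in N, time in s.
With the tool pointing down it reaches from about 375 to 975 mm from the base axis. Payload 3.8 kg.
Tool frame: the origin (TCP) lies midway between the tips of the shut fingers; the grasp point (between the pads) lies behind it (robot.grip_point_offset is the z of the grasp point in the tool frame, in mm); z points along the fingers, y is the line along which they close (so a half turn about z gives the same grasp; the last joint's range is limited). The gripper opens to 88 mm and grips with 3 to 60 N. Pads are 18 mm wide; open, the fingers measure 123 mm over their backs; the gripper's body (75 mm by 187 mm) begins 45 mm behind the grasp point.
Start: joints at [-1.201, 0.264, 1.604, -0, 1.274, -0.037], TCP at [267.073, -619.911, 238.706] pointing down, gripper open.
Joint ranges: [-2.63, 2.63], [-0.94, 2.18], [0.31, 2.57], [-1.31, 4.45], [0, 2.66], [-2.55, 2.55]. Speed limits (rad/s): [2.57, 2.57, 3.14, 3.14, 3.14, 3.14].

## Interface

Orientations are given as a unit quaternion [x, y, z, w].
In Python, from workcell import robot gives the robot as it stands.
- The arm moves only by the tool drive_tool, never from a script. Its argument "deltas" is a list of rows, each a list of 3 entries, a list of its own where there are three numbers: the shift along the tool's x, y, z as a fraction of full scale, then the turn, a rotation vector about the tool's x, y, z as a fraction of full scale, then the opening, from 0 (shut) to 1 (fully open). In form: [[[dx, dy, dz], [rx, ry, rz], jaw], ...]. A call has 1 to 8 rows; each row shifts and turns the commanded pose from where the row before left it, along the tool's axes as they then stand; what a row does not reach is not made up. Full scale, the value 1, is 1 m for a shift and 2 pi rad for a turn. A row lasts 1/12 s, in which the tool goes at most 41.7 mm and 7.16 degrees, less where a joint would pass 70% of its speed; a pose out of reach is approached as far as the arm can. A call with a number of a shift or a turn outside -1 to 1 is refused whole. A call with a gripper value outside its range is refused whole. The fingers move at their own pace and stop on an object; "grip_force" is the grip in N (left out, the last holds). Time passes only in rows, so rows that do not move let the fingers close. It gives the time, the measured TCP pose, the force, the opening and the grip force at its end, in the units of the state.
- robot.get_obs(): the state, without advancing time (a new reading comes with each control period).
- robot.camera(name): name is "scene" or "side" or "wrist"; returns a dict with "pixels" (420x560x3 uint8, red, green, blue), "depth" (420x560 float32, mm along the optical axis (not along the pixel's ray), 0 where there is no reading), "fov_y" (degrees; the focal length in pixels is half the picture's height over the tangent of half this angle, whatever the lens; pixels are square), "cx", "cy" (the principal point, pixels), "dist" ([k1, k2, p1, p2, k3] as OpenCV has them; the pictures are not rectified), "T" (4x4, takes a point from camera to world coordinates); the wrist camera has in their place "tool_from_camera" (4x4, takes a point from camera to tool coordinates, whose origin is the TCP and whose axes are the flange's). Camera axes: x right, y up, looking along -z (the intrinsics and any distortion apply to the point x, -y, -z); pixel columns grow to the right and rows downward; lengths in mm; the calibration is good to about 2 mm. A picture is of the moment at which its call begins: read the wrist's pose just before it.
- robot.close_job(): hands the job in; it is judged then, once.
Trained networks look in a picture, given as the dict that the camera call returned (one of the last four; its "shot" number tells which), for a name from the list of things; names that differ only in an ending like _2 or _b are one class to them, and where a whole thing is asked for, a point or a joint stands for the part that bears it (a point fixed in the world has none). Each returns a list of dicts, best first, with "p" (0 to 1); they miss things now and then, are a little off and sometimes report something else, mostly with a low value. They report only what shows in the picture. A call takes as long as a camera call. They do not tell look-alikes from the thing itself.
- robot.boxes_of(picture, label): "rect" ([left, top, width, height] in pixels, round what is visible of it).
The state is a dict: "clock": time; "joint_pos": joint angles; "qd": joint speeds; "joint_torque": joint torques, N m; "position": TCP position; "ee_rot": TCP orientation; "wrist_force": force on the tool from outside, world axes, zero at the start; "torque": the same for the moment, N m; "opening": opening from 0.0 (shut) to 1.0 (fully open); "finger_force": force on a finger pad.
Only numpy, scipy, OpenCV 4.12 (cv2) and the standard library are available. Lean on these libraries where they do the work, as an engineer would, in place of code of your own. Each camera call takes 0.05 s, during which the arm holds its last target. There are 200 camera calls.

## Task

Vent the air line: press the push-latched flap of the aluminium box so that it pops open, push the black plunger inside fully down, let it come back up, then push the flap down again until it latches shut and stays shut by itself. Do it all by pressing with the fingers, grasping nothing, and leave the gear, the air cylinder and the jar where they are.

Things in the scene. Friction and masses are not known exactly. Their poses are not given: they have to be found in the camera images.
- vent_box: Aluminium box fixed to the bench, at a random place and yaw. Base plate 150 x 170 mm, walls 122 (x) x 132 (y) mm outside, 4 mm thick, rim 66 mm high. Origin: centre of its underside; z up, own x towards the flap's hinge side, y along the hinge. Its grey flap is flush with the rim. Inside, besides the plunger: a dark catch block at x -45 to -31, y -22 to 22 mm, top 52 mm above the bench.
- flap_hinge (a point): Middle of the flap's hinge line, which runs along y: box frame x = 55, y = 0, z = 66 mm (fixed), axes as the box's. The flap swings about it; its outer face contains this line. Open, that face looks to the hinge side (box +x): to shut it, reach behind it and sweep it over and down in an arc about the hinge.
- flap (a joint): Flap angle (rad): 0 latched and flush, 1.6 fully open, upright. Push-push latch: a full press below flush, to the stop at -0.082 (trips at about -0.055), then letting go, changes its state: latched, it springs up to 1.6 within about 2 s; open and pushed down all the way, it latches near 0. Pushing it down takes 1 to 3 N at flap_press, up to 5 N if fast; the stop is rigid.
- flap_press (a point): Point on the outer (upper) face of the grey flap at which to press: mid width, 85 mm from the hinge, 25 mm from the free edge; at the stop it is 7 mm below flush. Moves with the flap; z is the face's outward normal, x points to the hinge. The flap is 110 mm long (from the hinge to box -x), 122 mm wide, 4 mm thick, about 0.09 kg.
- plunger_top (a point): Centre of the top of the black plunger in the box: round, 22 mm diameter, 48 mm above the bench when up (18 mm below the rim), box frame x = -10, y = 0 (65 mm from the hinge). It stands in a 38 mm steel collar whose top is 6 mm below the plunger's top when up. Pressed straight down.
- plunger (a joint): How far the plunger is pressed (m): 0 up, 0.006 fully down with 4 N; springs back up.
- gear: Bystander: loose dark steel gear lying flat, 62 mm diameter, 34 mm high with its hub, 0.3 kg; beside the box on its +y side. Origin: centre of its underside.
- air_cylinder: Bystander: loose small aluminium air cylinder lying on its side, 80 x 32 x 42 mm with a 35 mm steel rod out of one end (own +x); beside the box on its -y side. Origin: centre of the underside of its body.
- jar: Bystander: loose white jar, 48 mm diameter, 55 mm high; in front of the box, on the side away from the hinge. Origin: centre of its underside.
There are look-alikes about, which are no part of the job. Of the things that look like the vent_box, take the one that is farthest from the robot's base at the start.

How it is judged:
By the outcome, as a careful person would: the job done as asked, in the order asked, and still so for the second after the job is handed in, with the robot touching nothing.
It also fails if it takes over 50 s, if anything falls off the work surface, if the arm or the gripper's body presses on something with over 40 N, if the wrist force passes 120 N, or if a joint passes its speed limit or range.

## Working session

There is one attempt and no reset: what is moved stays moved. The work goes in short steps, Python scripts to look and compute and a tool call to move; the robot and the scene stay as the last step left them, time stands still between calls to the robot, and variables do not carry over. Pictures are saved under pics/ and viewed, at most 10 in all, crops included, and the job is handed in when it is done.

Besides the shell and the picture viewer there is one more tool, called after "Call:" by a JSON object that holds its "fn" and its "kwargs", one argument or row to a line. drive_tool: Moves the arm, as the interface text tells. Shift numbers are shares of 1 m and turn numbers shares of 2 pi rad, none past 1 either way. Its arguments: {"type":"object","properties":{"deltas":{"type":"array","items":{"type":"array"}},"grip_force":{"type":"number"}},"required":["deltas"]}

```bash
mkdir -p pics; cat > h.py <<'E'
import numpy as np, cv2, pickle
from workcell import robot
from scipy.spatial.transform import Rotation as R
def cloud(c,T=None):
    d=c["depth"]; h,w=d.shape; f=h/2/np.tan(np.radians(c["fov_y"])/2)
    K=np.array([[f,0,c["cx"]],[0,f,c["cy"]],[0,0,1.]])
    u,v=np.meshgrid(np.arange(w),np.arange(h))
    p=cv2.undistortPoints(np.stack([u,v],-1).reshape(-1,1,2).astype(np.float64),K,np.array(c["dist"],float)).reshape(h,w,2)
    P=np.stack([p[...,0]*d,-p[...,1]*d,-d,np.ones_like(d)],-1)
    T=np.array(c["T"]) if T is None else T
    W=(P@T.T)[...,:3]; W[d<=0]=np.nan
    return W
def save(c,n): cv2.imwrite("pics/"+n,c["pixels"][...,::-1])
def tool():
    o=robot.get_obs(); T=np.eye(4); T[:3,:3]=R.from_quat(o["ee_rot"]).as_matrix(); T[:3,3]=o["position"]; return T
E
python3 - <<'E'
from h import *
o=robot.get_obs();print(o["position"],o["ee_rot"],o["clock"],robot.grip_point_offset,o["wrist_force"])
ims=[]
for n in ["scene","side"]:
    c=robot.camera(n); W=cloud(c); ims.append(c["pixels"][...,::-1]); save(c,n+".png")
    for l in ["vent_box","gear","air_cylinder","jar"]:
        for b in robot.boxes_of(c,l):
            x,y,w,h=b["rect"]; p=W[int(y+h/2),int(x+w/2)]
            print(n,l,round(b["p"],2),np.round(b["rect"]),np.round(p))
    pickle.dump(c,open(n+".pkl","wb"))
E
```

```text
[ 266.82323418 -619.25527746  237.39778914] [ 9.79385644e-01  2.01996373e-01 -1.88431180e-04 -1.09053556e-03] 0.0 -18.700000000000003 [ 0.68583177 -0.17139446  0.0698952 ]
scene vent_box 0.89 [214. 108.  84.  64.] [335. 170.  66.]
scene vent_box 0.76 [270. 170.  88.  78.] [570.  76.  67.]
scene vent_box 0.65 [ 80. 218. 115.  84.] [ 412. -215.   65.]
scene gear 0.6 [216. 210.  33.  24.] [449. -26.  30.]
scene air_cylinder 0.76 [381. 183.  43.  35.] [673. 240.  31.]
scene jar 0.62 [298. 254.  26.  43.] [657. -45.  55.]
scene jar 0.35 [378. 183.  46.  36.] [673. 236.  31.]
side vent_box 0.83 [181. 203. 116.  97.] [521. 150.  66.]
side vent_box 0.83 [288. 277. 144. 132.] [287. 254.  64.]
side vent_box 0.75 [321. 136. 102.  75.] [ 364. -138.   66.]
side gear 0.63 [299. 209.  33.  31.] [436.  -4.  22.]
side gear 0.63 [197. 205.  82.  58.] [541. 114.  66.]
side air_cylinder 0.7 [111. 269.  56.  52.] [647. 271.  32.]
side jar 0.64 [206. 176.  26.  30.] [635.  -7.  44.]
```

View pics/scene.png

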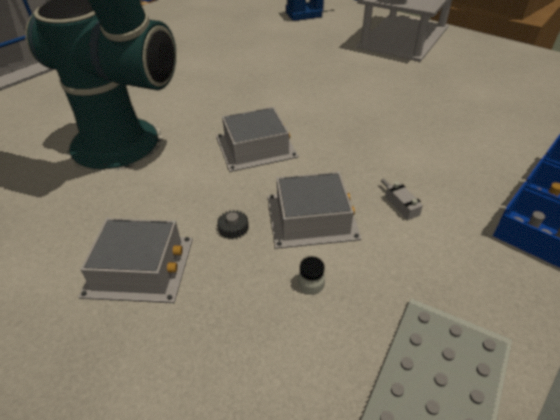

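View pics/side.png

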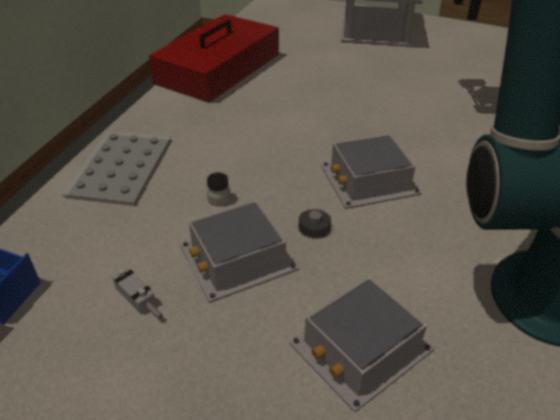

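Three boxes look alike. Their scene/side pixels are (255,137)/(365,337), (314,208)/(239,250) and (137,258)/(372,170). The one at (314,208)/(239,250) is at about (545,113), so it's farthest from the base. The gear, cylinder and jar also sit around it as described. I'll confirm it and fit its pose.

```bash
python3 - <<'E'
from h import *
cs=[pickle.load(open(n+".pkl","rb")) for n in ["scene","side"]]
for n,c in zip("ab",cs):
    W=cloud(c)
    m=(np.linalg.norm(W[...,:2]-[545,113],axis=-1)<110)
    for lo,hi in [(58,75),(2.,9)]:
        q=W[m&(W[...,2]>lo)&(W[...,2]<hi)]
        r=cv2.minAreaRect(q[:,:2].astype(np.float32)); print(n,lo,len(q),r,np.median(q,0))
    for ctr in [(388,-177),(310,212)]:
        q=W[(np.linalg.norm(W[...,:2]-ctr,axis=-1)<110)&(W[...,2]>58)&(W[...,2]<75)]
        r=cv2.minAreaRect(q[:,:2].astype(np.float32)); print("  other",r, np.hypot(*r[0]))
    for nm,ctr in [("gear",(442,-15)),("cyl",(660,255)),("jar",(645,-25))]:
        q=W[(np.linalg.norm(W[...,:2]-ctr,axis=-1)<60)&(W[...,2]>10)]
        if nm!="jar": q=q[np.linalg.norm(q[:,:2]-[545,113],axis=-1)>95]
        print("  ",nm,cv2.minAreaRect(q[:,:2].astype(np.float32)),q[:,2].max())
    
a=cv2.resize(cs[0]["pixels"][160:300,190:440],None,fx=3,fy=3,interpolation=2)
b=cv2.resize(cs[1]["pixels"][160:330,100:340],None,fx=2,fy=2,interpolation=2)[:,:]
cv2.imwrite("pics/crop.png",a[...,::-1])
E
```

```text
a 58 3038 ((545.1397094726562, 107.22926330566406), (132.7931365966797, 126.83656311035156), 47.590736389160156) [550.19004169 101.55349583  66.67610494]
a 2.0 1236 ((559.042724609375, 94.93222045898438), (217.75746154785156, 172.89602661132812), 35.31133270263672) [573.9834942   62.81614859   6.24280167]
  other ((376.6658935546875, -201.27584838867188), (134.6759033203125, 125.58081817626953), 36.60518264770508) 427.07044209583364
  other ((289.11517333984375, 213.8145294189453), (133.00588989257812, 127.5882339477539), 58.42815017700195) 359.5889826537695
   gear ((441.9916076660156, -18.31389617919922), (61.86782455444336, 60.904972076416016), 69.64803314208984) 36.351463146709875
   cyl ((658.475341796875, 259.56732177734375), (37.302093505859375, 109.8381576538086), 64.5013656616211) 44.00596789664917
   jar ((648.22900390625, -29.96247673034668), (45.020973205566406, 45.10026931762695), 82.31571197509766) 58.71332283323795
b 58 3967 ((545.3974609375, 108.8096923828125), (132.3138885498047, 126.63702392578125), 47.82184600830078) [542.05854633 115.07124797  66.04073906]
b 2.0 1630 ((532.0863647460938, 135.38803100585938), (215.81759643554688, 167.17713928222656), 32.5654411315918) [524.85076243 163.01872869   6.03545179]
  other ((377.2391357421875, -199.6442413330078), (135.0229034423828, 129.2261199951172), 36.73850631713867) 426.810483274421
  other ((288.3327941894531, 215.49563598632812), (134.83863830566406, 124.64949035644531), 58.544864654541016) 359.96412228755463
   gear ((441.7574768066406, -14.869819641113281), (62.20285415649414, 61.93821716308594), 0.9252243041992188) 38.04195055450043
   cyl ((657.4954223632812, 261.65234375), (34.465415954589844, 108.70799255371094), 66.29601287841797) 44.15530327086594
   jar ((644.6875610351562, -23.77342414855957), (46.12223434448242, 47.77293395996094), 1.4134045839309692) 58.72656531007931
```

View pics/crop.png

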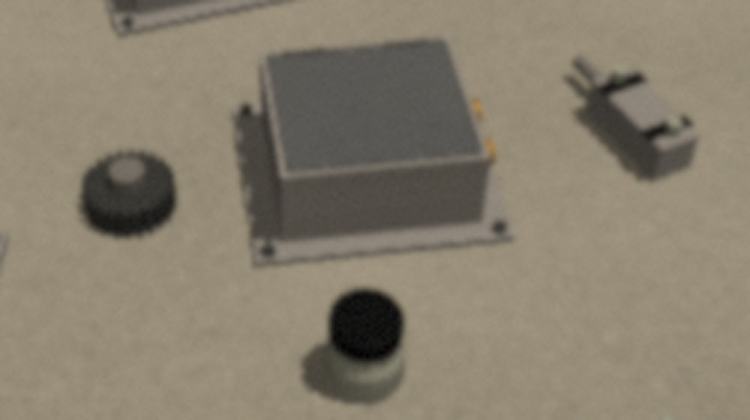

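The enlarged crop shows the chosen box with its grey flap on top, the gear at (128,190), the jar at (367,335) and the cylinder at (640,115). That matches the description. The box centre is at (545.2,108), with its +x (hinge side) at yaw 137.7°. I'll move above it now.

Call:
{"fn": "drive_tool", "kwargs": {
  "deltas": [
    [[0.0232, -0.0221, 0.001], [0, 0, 0], 0],
    [[0.0232, -0.0221, 0.001], [0, 0, 0], 0],
    [[0.0232, -0.0221, 0.001], [0, 0, 0], 0],
    [[0.0232, -0.0221, 0.001], [0, 0, 0], 0],
    [[0.0232, -0.0221, 0.001], [0, 0, 0], 0],
    [[0.0232, -0.0221, 0.001], [0, 0, 0], 0],
    [[0.0232, -0.0221, 0.001], [0, 0, 0], 0],
    [[0.0232, -0.0221, 0.001], [0, 0, 0], 0]
  ]
}}

```text
clock: 1.17
position: [367.9, -382.7, 230.9]
ee_rot: [0.979, 0.202, 0.0, 0.0]
wrist_force: [0.5, -0.4, 0.9]
opening: 0.416
finger_force: 0.0
```

Call:
{"fn": "drive_tool", "kwargs": {
  "deltas": [
    [[0.0232, -0.0221, 0.001], [0, 0, 0], 0],
    [[0.0232, -0.0221, 0.001], [0, 0, 0], 0],
    [[0.0232, -0.0221, 0.001], [0, 0, 0], 0],
    [[0.0232, -0.0221, 0.001], [0, 0, 0], 0],
    [[0.0232, -0.0221, 0.001], [0, 0, 0], 0],
    [[0.0232, -0.0221, 0.001], [0, 0, 0], 0],
    [[0.0232, -0.0221, 0.001], [0, 0, 0], 0],
    [[0.0232, -0.0221, 0.001], [0, 0, 0], 0]
  ]
}}

```text
clock: 1.83
position: [468.5, -146.8, 223.1]
ee_rot: [0.979, 0.202, 0.0, 0.0]
wrist_force: [0.4, -0.2, 0.1]
opening: 0.004
finger_force: 0.0
```

Call:
{"fn": "drive_tool", "kwargs": {
  "deltas": [
    [[0.0232, -0.0221, 0.001], [0, 0, 0], 0],
    [[0.0232, -0.0221, 0.001], [0, 0, 0], 0],
    [[0.0232, -0.0221, 0.001], [0, 0, 0], 0],
    [[0.0232, -0.0221, 0.001], [0, 0, 0], 0],
    [[0.0232, -0.0221, 0.001], [0, 0, 0], 0],
    [[0.0232, -0.0221, 0.001], [0, 0, 0], 0],
    [[0.0232, -0.0221, 0.001], [0, 0, 0], 0],
    [[0.0232, -0.0221, 0.001], [0, 0, 0], 0]
  ]
}}

```text
clock: 2.5
position: [569.0, 89.2, 214.9]
ee_rot: [0.979, 0.202, 0.0, 0.0]
wrist_force: [0.0, 0.4, 0.4]
opening: 0.005
finger_force: 0.0
```

Call:
{"fn": "drive_tool", "kwargs": {
  "deltas": [
    [[0, 0, 0], [0, 0, -0.0177], 0],
    [[0, 0, 0], [0, 0, -0.0177], 0],
    [[0, 0, 0], [0, 0, -0.0177], 0],
    [[0, 0, 0], [0, 0, -0.0177], 0],
    [[0, 0, 0], [0, 0, -0.0177], 0],
    [[0, 0, 0], [0, 0, -0.0177], 0],
    [[0, 0, 0], [0, 0, -0.0177], 0],
    [[0, 0, 0], [0, 0, -0.0177], 0]
  ]
}}

```text
clock: 3.17
position: [568.6, 87.6, 214.9]
ee_rot: [0.795, 0.606, 0.0, 0.0]
wrist_force: [-0.8, 0.4, 0.9]
opening: 0.005
finger_force: 0.0
```

Call:
{"fn": "drive_tool", "kwargs": {
  "deltas": [
    [[0, 0, 0], [0, 0, -0.0177], 0],
    [[0, 0, 0], [0, 0, -0.0177], 0],
    [[0, 0, 0], [0, 0, -0.0177], 0],
    [[0, 0, 0], [0, 0, -0.0177], 0],
    [[0, 0, 0], [0, 0, -0.0177], 0],
    [[0, 0, 0], [0, 0, -0.0177], 0],
    [[0, 0, 0], [0, 0, -0.0177], 0],
    [[0, 0, 0], [0, 0, -0.0177], 0]
  ]
}}

```text
clock: 3.83
position: [568.6, 87.5, 214.9]
ee_rot: [0.457, 0.889, 0.0, 0.0]
wrist_force: [-0.7, -0.8, -0.0]
opening: 0.008
finger_force: 0.0
```

Call:
{"fn": "drive_tool", "kwargs": {
  "deltas": [
    [[0, 0, 0], [0, 0, -0.0177], 0],
    [[0, 0, 0], [0, 0, -0.0177], 0],
    [[0, 0, 0], [0, 0, 0], 0],
    [[0, 0, 0], [0, 0, 0], 0]
  ]
}}

```text
clock: 4.17
position: [568.6, 87.5, 214.8]
ee_rot: [0.36, 0.933, 0.0, 0.0]
wrist_force: [0.3, 0.7, 0.7]
opening: 0.006
finger_force: 0.0
```

```bash
cat >> h.py <<'E'
C=np.array([545.2,108.,0]); a=np.radians(137.7)
B=np.array([[np.cos(a),-np.sin(a),0],[np.sin(a),np.cos(a),0],[0,0,1]])
def st():
    o=robot.get_obs(); M=R.from_quat(o["ee_rot"]).as_matrix()
    print("t",round(o["clock"],2),"boxframe tcp",np.round(B.T@(np.array(o["position"])-C),1),"F",np.round(o["wrist_force"],1),"open",round(o["opening"],2),"q6",round(o["joint_pos"][5],2))
    print("tool axes in box\n",np.round(B.T@M,3))
E
python3 - <<'E'
from h import *
st(); Tt=tool(); c=robot.camera("wrist"); save(c,"w1.png"); W=cloud(c,Tt@np.array(c["tool_from_camera"]))
q=W[(np.linalg.norm(W[...,:2]-C[:2],axis=-1)<110)&(W[...,2]>60)&(W[...,2]<72)]
print(len(q),cv2.minAreaRect(q[:,:2].astype(np.float32)),np.median(q[:,2]))
E
```

```text
t 4.17 boxframe tcp [-31.1  -0.6 214.8] F [0.3 0.7 0.7] open 0.01 q6 -0.73
tool axes in box
 [[ 1.     0.002 -0.   ]
 [ 0.002 -1.    -0.   ]
 [-0.     0.    -1.   ]]
16369 ((544.177001953125, 106.41304779052734), (132.91180419921875, 122.15986633300781), 47.814453125) 65.36214862218964
```

View pics/w1.png

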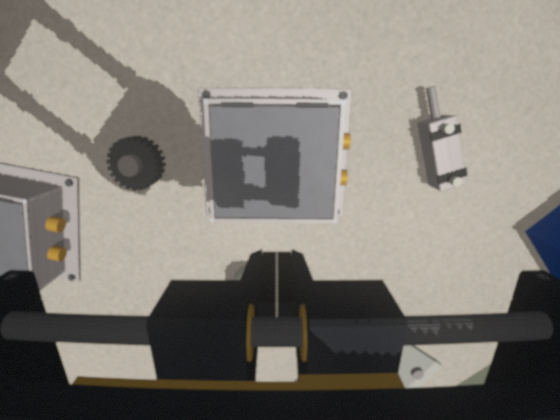

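The wrist view shows the flap's hinge marks on the far (+x) side at (237,104) and (312,104). The gear at (135,163) and the cylinder at (447,155) are where expected. The wrist fit agrees within 2 mm, so I'll press the flap.

Call:
{"fn": "drive_tool", "kwargs": {
  "deltas": [
    [[0, 0, 0.035], [0, 0, 0], 0],
    [[0, 0, 0.035], [0, 0, 0], 0],
    [[0, 0, 0.035], [0, 0, 0], 0],
    [[0, 0, 0.03], [0, 0, 0], 0],
    [[0, 0, 0.006], [0, 0, 0], 0],
    [[0, 0, 0.003], [0, 0, 0], 0],
    [[0, 0, 0], [0, 0, 0], 0]
  ]
}}

```text
clock: 4.8
position: [569.0, 87.6, 71.1]
ee_rot: [0.359, 0.933, 0.0, 0.0]
wrist_force: [-0.4, -0.4, 0.4]
opening: 0.007
finger_force: 0.0
```

Call:
{"fn": "drive_tool", "kwargs": {
  "deltas": [
    [[0, 0, 0.003], [0, 0, 0], 0],
    [[0, 0, 0.002], [0, 0, 0], 0],
    [[0, 0, 0.002], [0, 0, 0], 0],
    [[0, 0, 0.002], [0, 0, 0], 0],
    [[0, 0, 0], [0, 0, 0], 0]
  ]
}}

```text
clock: 5.22
position: [569.6, 87.6, 62.7]
ee_rot: [0.358, 0.934, 0.001, 0.001]
wrist_force: [0.7, 0.6, 1.7]
opening: 0.006
finger_force: 0.7
```

Call:
{"fn": "drive_tool", "kwargs": {
  "deltas": [
    [[0, 0, 0.001], [0, 0, 0], 0],
    [[0, 0, 0.001], [0, 0, 0], 0],
    [[0, 0, 0.001], [0, 0, 0], 0],
    [[0, 0, 0.001], [0, 0, 0], 0],
    [[0, 0, 0], [0, 0, 0], 0]
  ]
}}

```text
clock: 5.63
position: [569.4, 87.7, 59.7]
ee_rot: [0.358, 0.934, 0.0, 0.0]
wrist_force: [-2.8, -0.5, 12.6]
opening: 0.01
finger_force: 6.1
```

At the stop. Letting go and rising clear.

Call:
{"fn": "drive_tool", "kwargs": {
  "deltas": [
    [[0, 0, -0.01], [0, 0, 0], 0],
    [[0, 0, -0.03], [0, 0, 0], 0],
    [[0, 0, -0.035], [0, 0, 0], 0],
    [[0, 0, -0.035], [0, 0, 0], 0],
    [[0, 0, -0.035], [0, 0, 0], 0],
    [[0, 0, 0], [0, 0, 0], 0],
    [[0, 0, 0], [0, 0, 0], 0],
    [[0, 0, 0], [0, 0, 0], 0]
  ]
}}

```text
clock: 6.3
position: [567.7, 87.4, 201.9]
ee_rot: [0.358, 0.934, -0.0, -0.001]
wrist_force: [0.4, -1.1, -0.2]
opening: 0.007
finger_force: 0.0
```

Call:
{"fn": "drive_tool", "kwargs": {
  "deltas": [
    [[0, 0, 0], [0, 0, 0], 0],
    [[0, 0, 0], [0, 0, 0], 0],
    [[0, 0, 0], [0, 0, 0], 0],
    [[0, 0, 0], [0, 0, 0], 0],
    [[0, 0, 0], [0, 0, 0], 0],
    [[0, 0, 0], [0, 0, 0], 0],
    [[0, 0, 0], [0, 0, 0], 0],
    [[0, 0, 0], [0, 0, 0], 0]
  ]
}}

```text
clock: 6.97
position: [568.6, 87.5, 202.7]
ee_rot: [0.358, 0.934, -0.0, 0.0]
wrist_force: [-0.6, -0.2, -0.5]
opening: 0.003
finger_force: 0.0
```

Call:
{"fn": "drive_tool", "kwargs": {
  "deltas": [
    [[0, 0, 0], [0, 0, 0], 0],
    [[0, 0, 0], [0, 0, 0], 0],
    [[0, 0, 0], [0, 0, 0], 0],
    [[0, 0, 0], [0, 0, 0], 0],
    [[0, 0, 0], [0, 0, 0], 0],
    [[0, 0, 0], [0, 0, 0], 0],
    [[0, 0, 0], [0, 0, 0], 0],
    [[0, 0, 0], [0, 0, 0], 0]
  ]
}}

```text
clock: 7.63
position: [568.6, 87.5, 202.7]
ee_rot: [0.358, 0.934, -0.0, -0.0]
wrist_force: [-0.2, 0.2, 0.2]
opening: 0.006
finger_force: 0.0
```

```bash
python3 - <<'E'
from h import *
st(); Tt=tool(); c=robot.camera("wrist"); save(c,"w2.png"); W=(cloud(c,Tt@np.array(c["tool_from_camera"]))-C)@B
for lo,hi in [(80,200),(60,72),(43,50)]:
    q=W[(abs(W[...,0])<75)&(abs(W[...,1])<70)&(W[...,2]>lo)&(W[...,2]<hi)]
    if len(q): print(lo,len(q),q.min(0),q.max(0),np.median(q,0))
m=(np.hypot(W[...,0]+10,W[...,1])<25)
print(np.histogram(W[m][:,2],bins=range(0,70,4)))
q=W[m&(abs(W[...,2]-48)<2.5)]; print(len(q),q.mean(0),q.min(0),q.max(0))
E
```

```text
t 7.63 boxframe tcp [-31.1  -0.6 202.7] F [-0.2  0.2  0.2] open 0.01 q6 -0.73
tool axes in box
 [[ 1.     0.005  0.   ]
 [ 0.005 -1.     0.   ]
 [ 0.    -0.    -1.   ]]
80 3260 [ 35.00381948 -59.05628803  80.1513198 ] [ 58.23059899  62.85544335 177.78219172] [ 54.12065633   1.92986985 174.41476643]
60 2089 [-61.79984458 -64.61131373  60.00006761] [51.47479779 68.30702441 71.88283246] [-23.0831692    6.54015296  64.85838903]
43 754 [-57.70776495 -60.85572012  43.0022364 ] [50.61775368 64.60534603 49.99928022] [-31.10692235   3.82560542  47.03857557]
(array([  8,  86,   5,  14,  13,  13,  74, 469,  44, 116, 597,  42, 400,
        25,   0,   0,   0]), array([ 0,  4,  8, 12, 16, 20, 24, 28, 32, 36, 40, 44, 48, 52, 56, 60, 64,
       68]))
196 [-14.9847717    1.27978118  49.24688991] [-34.47997517 -12.64172974  45.50439112] [ 0.76628682 12.04392918 50.49577388]
```

View pics/w2.png

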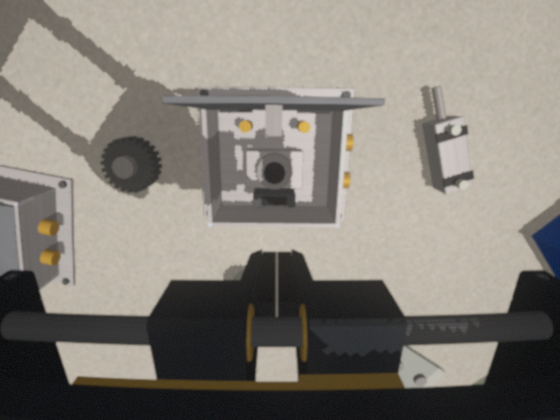

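```bash
python3 - <<'E'
from h import *
c=robot.camera("wrist"); print(np.round(c["tool_from_camera"],2)); print(robot.get_obs()["joint_pos"])
E
```

```text
[[   0.      0.95    0.31   81.  ]
 [   1.     -0.     -0.     -0.19]
 [  -0.      0.31   -0.95 -145.05]
 [   0.      0.      0.      1.  ]]
[ 1.09407005e-01  1.02213015e-01  1.86163485e+00 -2.10092969e-05
  1.17778957e+00 -7.28443978e-01]
```

The flap is open, standing upright at the top of the picture (row 100), with the plunger at (274,172). The wrist camera overhangs towards +x and could hit the flap, so I'll turn the tool half a turn before pressing the plunger.

Call:
{"fn": "drive_tool", "kwargs": {
  "deltas": [
    [[0, 0, 0], [0, 0, 0.019], 0],
    [[0, 0, 0], [0, 0, 0.019], 0],
    [[0, 0, 0], [0, 0, 0.019], 0],
    [[0, 0, 0], [0, 0, 0.019], 0],
    [[0, 0, 0], [0, 0, 0.019], 0],
    [[0, 0, 0], [0, 0, 0.019], 0],
    [[0, 0, 0], [0, 0, 0.019], 0],
    [[0, 0, 0], [0, 0, 0.019], 0]
  ]
}}

```text
clock: 8.4
position: [568.6, 87.5, 202.7]
ee_rot: [0.749, 0.662, 0.0, 0.0]
wrist_force: [-0.8, 0.6, 0.6]
opening: 0.006
finger_force: 0.0
```

Call:
{"fn": "drive_tool", "kwargs": {
  "deltas": [
    [[0, 0, 0], [0, 0, 0.019], 0],
    [[0, 0, 0], [0, 0, 0.019], 0],
    [[0, 0, 0], [0, 0, 0.019], 0],
    [[0, 0, 0], [0, 0, 0.019], 0],
    [[0, 0, 0], [0, 0, 0.019], 0],
    [[0, 0, 0], [0, 0, 0.019], 0],
    [[0, 0, 0], [0, 0, 0.019], 0],
    [[0, 0, 0], [0, 0, 0.019], 0]
  ]
}}

```text
clock: 9.07
position: [568.6, 87.5, 202.7]
ee_rot: [0.97, 0.244, -0.0, 0.0]
wrist_force: [-1.2, 0.6, -0.7]
opening: 0.004
finger_force: 0.0
```

Call:
{"fn": "drive_tool", "kwargs": {
  "deltas": [
    [[0, 0, 0], [0, 0, 0.019], 0],
    [[0, 0, 0], [0, 0, 0.019], 0],
    [[0, 0, 0], [0, 0, 0.019], 0],
    [[0, 0, 0], [0, 0, 0.019], 0],
    [[0, 0, 0], [0, 0, 0.019], 0],
    [[0, 0, 0], [0, 0, 0.019], 0],
    [[0, 0, 0], [0, 0, 0.019], 0],
    [[0, 0, 0], [0, 0, 0.019], 0]
  ]
}}

```text
clock: 9.73
position: [568.6, 87.5, 202.7]
ee_rot: [0.973, -0.229, -0.0, 0.0]
wrist_force: [0.6, 0.8, -0.2]
opening: 0.007
finger_force: 0.0
```

Call:
{"fn": "drive_tool", "kwargs": {
  "deltas": [
    [[0, 0, 0], [0, 0, 0.019], 0],
    [[0, 0, 0], [0, 0, 0.019], 0],
    [[0, 0, 0], [0, 0, 0.006], 0],
    [[-0.021, 0.0014, 0], [0, 0, 0], 0],
    [[0, 0, 0], [0, 0, 0], 0],
    [[0, 0, 0], [0, 0, 0], 0]
  ]
}}

```text
clock: 10.23
position: [551.7, 100.7, 202.7]
ee_rot: [0.934, -0.358, 0.0, 0.0]
wrist_force: [0.8, -0.2, 0.2]
opening: 0.003
finger_force: 0.0
```

```bash
python3 -c "
from h import *
st()"
```

```text
t 10.23 boxframe tcp [ -9.7   1.  202.7] F [ 0.8 -0.2  0.2] open 0.0 q6 2.44
tool axes in box
 [[-1.    -0.007 -0.   ]
 [-0.007  1.     0.   ]
 [ 0.     0.    -1.   ]]
```

Call:
{"fn": "drive_tool", "kwargs": {
  "deltas": [
    [[0, 0, 0.03], [0, 0, 0], 0],
    [[0, 0, 0.03], [0, 0, 0], 0],
    [[0, 0, 0.03], [0, 0, 0], 0],
    [[0, 0, 0.03], [0, 0, 0], 0],
    [[0, 0, 0.02], [0, 0, 0], 0],
    [[0, 0, 0.01], [0, 0, 0], 0],
    [[0, 0, 0.003], [0, 0, 0], 0],
    [[0, 0, 0], [0, 0, 0], 0]
  ]
}}

```text
clock: 10.9
position: [552.0, 100.2, 49.6]
ee_rot: [0.934, -0.358, -0.001, 0.0]
wrist_force: [-0.9, 0.2, 2.9]
opening: 0.002
finger_force: 1.1
```

Call:
{"fn": "drive_tool", "kwargs": {
  "deltas": [
    [[0, 0, 0.002], [0, 0, 0], 0],
    [[0, 0, 0.002], [0, 0, 0], 0],
    [[0, 0, 0.001], [0, 0, 0], 0],
    [[0, 0, 0.001], [0, 0, 0], 0],
    [[0, 0, 0], [0, 0, 0], 0]
  ]
}}

```text
clock: 11.32
position: [553.8, 100.7, 46.3]
ee_rot: [0.934, -0.358, 0.002, -0.001]
wrist_force: [-3.6, -1.1, 10.5]
opening: 0.006
finger_force: 5.0
```

Call:
{"fn": "drive_tool", "kwargs": {
  "deltas": [
    [[0, 0, 0], [0, 0, 0], 0],
    [[0, 0, 0], [0, 0, 0], 0],
    [[0, 0, 0], [0, 0, 0], 0]
  ]
}}

```text
clock: 11.57
position: [553.9, 100.6, 46.3]
ee_rot: [0.934, -0.358, 0.002, -0.001]
wrist_force: [-3.3, -1.2, 9.4]
opening: 0.002
finger_force: 5.0
```

```bash
python3 - <<'E'
from h import *
st(); print(robot.get_obs()["torque"],robot.get_obs()["position"]); ims=[]
for n,(r,cc) in {"scene":((130,270),(230,400)),"side":((150,310),(150,330))}.items():
    c=robot.camera(n); i=c["pixels"][r[0]:r[1],cc[0]:cc[1]]; ims.append(cv2.resize(i,(390,330),interpolation=2))
    pickle.dump(c,open(n+"2.pkl","wb"))
cv2.imwrite("pics/press.png",np.hstack(ims)[...,::-1])
E
```

```text
t 11.57 boxframe tcp [-11.4  -0.4  46.3] F [-3.3 -1.2  9.4] open 0.0 q6 2.44
tool axes in box
 [[-1.    -0.006 -0.003]
 [-0.006  1.    -0.003]
 [ 0.003 -0.003 -1.   ]]
[-1.52709857e-01  5.22344953e-01 -4.33297063e-04] [553.8609648  100.6338429   46.32657672]
```

View pics/press.png

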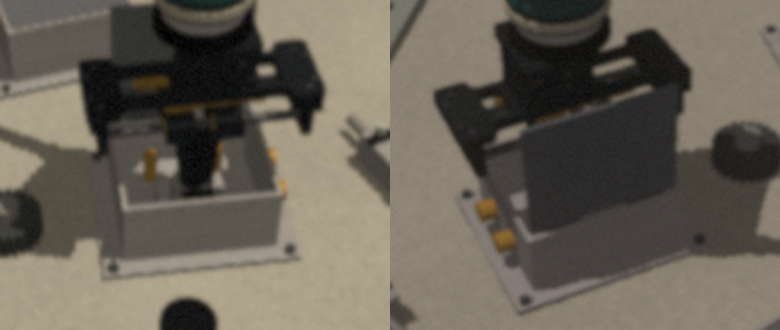

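```bash
python3 - <<'E'
from h import *
# pictures taken before are not stored for the wrist; use a fresh wrist shot plus stored scene/side shots with the flap open
for n in ["scene2","side2"]:
    W=(cloud(pickle.load(open(n+".pkl","rb")))-C)@B
    for x in range(-60,64,6):
        q=W[(abs(W[...,0]-x)<3)&(abs(W[...,1])<60)&(W[...,2]<180)]
        r=[]
        for y in range(-54,60,9):
            k=q[abs(q[:,1]-y)<4.5][:,2]; r.append(int(np.median(k)) if len(k)>2 else -1)
        print(x,r)
    print()
Tt=tool(); c=robot.camera("wrist"); pickle.dump((Tt,c),open("w3.pkl","wb")); save(c,"w3.png")
E
```

```text
-60 [40, 36, 40, 40, 39, 41, 37, 39, 40, 35, 38, 37, 38]
-54 [-1, -1, -1, -1, -1, -1, -1, -1, -1, -1, -1, -1, -1]
-48 [-1, -1, -1, 121, 126, 121, -1, 127, 126, 126, -1, -1, -1]
-42 [-1, -1, 125, 127, 126, 126, 53, 124, 126, 127, -1, -1, -1]
-36 [130, 128, 146, 149, 149, 157, 152, 160, 146, 144, 143, 130, 143]
-30 [152, 153, 162, 163, 155, 143, 152, 146, 145, 139, 153, 153, 153]
-24 [153, 153, -1, 134, 75, 87, 58, 71, 154, 125, -1, -1, -1]
-18 [-1, 153, -1, -1, 71, 70, 70, 64, 82, 31, -1, -1, -1]
-12 [-1, -1, -1, 30, 34, 92, 77, 43, 143, 30, -1, -1, -1]
-6 [-1, -1, -1, 30, -1, 94, -1, 57, 44, 30, -1, -1, -1]
0 [6, -1, -1, 30, 30, -1, -1, 43, 148, 136, 140, 139, 7]
6 [146, 6, 7, 30, -1, -1, -1, 160, 155, 144, 144, 144, 147]
12 [7, 6, 6, -1, -1, -1, -1, -1, 153, 153, 7, 8, 127]
18 [6, 5, 6, -1, -1, -1, -1, -1, -1, 6, 6, 6, 6]
24 [6, 6, 6, -1, -1, -1, -1, -1, -1, -1, 7, 6, 6]
30 [6, 6, 22, 21, -1, -1, -1, -1, -1, 22, 20, 6, 6]
36 [6, 5, 7, -1, -1, -1, -1, 7, 6, 35, 21, 5, 6]
42 [6, 6, -1, -1, -1, -1, -1, 6, 6, 5, 5, 6, 6]
48 [6, 7, -1, -1, 68, -1, -1, 6, 7, 68, 66, 65, 8]
54 [15, 13, -1,
[... 633 characters left out ...]
, 123, -1, -1, -1, -1, -1, -1, -1, -1, -1, -1]
0 [-1, 154, 7, -1, -1, -1, -1, -1, -1, -1, -1, -1, -1]
6 [153, 156, 165, 137, 165, 166, 162, 167, 152, 137, 151, 152, 153]
12 [148, 153, 158, 157, 154, 156, 159, 156, 150, 148, 149, 149, 148]
18 [126, -1, -1, -1, -1, -1, -1, -1, -1, -1, -1, -1, -1]
24 [-1, -1, -1, -1, -1, -1, -1, -1, -1, -1, -1, -1, -1]
30 [-1, -1, -1, -1, -1, -1, -1, -1, -1, -1, -1, -1, -1]
36 [-1, -1, -1, -1, -1, -1, 162, -1, -1, -1, -1, -1, -1]
42 [-1, -1, -1, -1, -1, -1, 163, -1, -1, -1, -1, -1, -1]
48 [-1, -1, -1, -1, -1, -1, -1, -1, -1, -1, -1, -1, -1]
54 [101, 103, 99, 98, 98, 99, 102, 112, 106, 105, 106, 100, 108]
60 [67, 93, 84, 94, 109, 106, 97, 70, 81, 67, 64, 76, 65]
```

View pics/w3.png

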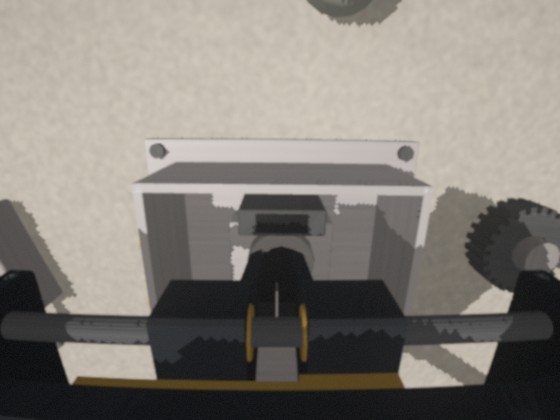

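The tip is on the plunger, between the catch block (rows 195-235) and the collar arc at (280,245), with nothing else touching. It's only about 2 mm down, so I'll press further in small steps.

Call:
{"fn": "drive_tool", "kwargs": {
  "deltas": [
    [[0, 0, 0.001], [0, 0, 0], 0],
    [[0, 0, 0.001], [0, 0, 0], 0],
    [[0, 0, 0], [0, 0, 0], 0]
  ]
}}

```text
clock: 11.97
position: [553.9, 100.7, 46.1]
ee_rot: [0.934, -0.358, 0.002, -0.001]
wrist_force: [-7.7, -0.9, 21.5]
opening: 0.003
finger_force: 10.8
```

```bash
python3 -c "
from h import *
st(); print(robot.get_obs()['torque'])
Tt,c=pickle.load(open('w3.pkl','rb')); W=(cloud(c,Tt@np.array(c['tool_from_camera']))-C)@B
for r in range(185,300,6): print(r,np.round(W[r,281],0),np.round(W[r,262],0),np.round(W[r,300],0))"
```

```text
t 11.97 boxframe tcp [-11.4  -0.4  46.1] F [-7.7 -0.9 21.5] open 0.0 q6 2.44
tool axes in box
 [[-1.    -0.006 -0.002]
 [-0.006  1.    -0.002]
 [ 0.002 -0.002 -1.   ]]
[-0.26884856  1.32114626  0.00526576]
185 [-61.   2.  65.] [-61.  -7.  65.] [-61.  10.  65.]
191 [-58.   2.  65.] [-58.  -7.  65.] [-59.  10.  66.]
197 [-46.   2.  29.] [-45.  -8.  29.] [-45.  13.  27.]
203 [-45.   2.  38.] [-45.  -8.  40.] [-46.  12.  41.]
209 [-45.   2.  51.] [-46.  -7.  51.] [-45.  11.  50.]
215 [-43.   2.  51.] [-43.  -7.  52.] [-43.  11.  52.]
221 [-39.   2.  51.] [-40.  -7.  52.] [-40.  11.  52.]
227 [-37.   2.  52.] [-36.  -7.  51.] [-37.  11.  52.]
233 [-33.   2.  51.] [-33.  -7.  51.] [-33.  12.  51.]
239 [-26.   2.  42.] [-25.  -8.  41.] [-26.  13.  42.]
245 [-22.   2.  41.] [-22.  -8.  41.] [-21.  13.  40.]
251 [-20.   2.  45.] [-18.  -8.  42.] [-18.  13.  41.]
257 [-20.   2.  53.] [-20.  -7.  53.] [-22.  12.  55.]
263 [-20.   2.  58.] [-20.  -7.  58.] [-21.  11.  61.]
269 [-20.   2.  65.] [-20.  -7.  64.] [-22.  11.  67.]
275 [-20.   2.  70.] [-20.  -7.  69.] [-21.  11.  72.]
281 [-20.   2.  75.] [-21.  -6.  76.] [-21.  10.  77.]
287 [-20.   2.  79.] [-20.  -6.  80.] [-22.  10.  82.]
293 [-20.   2.  85.] [-20.  -6.  84.] [-22.  10.  87.]
299 [-20.   2.  88.] [-20.  -6.  89.] [-21.   9.  90.]
```

It's rigid at 46 mm, which I didn't expect. I'll back off and measure the plunger directly with the wrist camera.

Call:
{"fn": "drive_tool", "kwargs": {
  "deltas": [
    [[0, 0, -0.01], [0, 0, 0], 0],
    [[0, 0, -0.03], [0, 0, 0], 0],
    [[0, 0, -0.035], [0, 0, 0], 0],
    [[0, 0, -0.035], [0, 0, 0], 0],
    [[0, 0, -0.035], [0, 0, 0], 0],
    [[-0.01, 0, -0.02], [0, 0, 0], 0],
    [[-0.025, 0, 0], [0, 0, 0], 0],
    [[0, 0, 0], [0, 0, 0], 0]
  ]
}}

```text
clock: 12.63
position: [525.8, 125.9, 209.7]
ee_rot: [0.934, -0.358, 0.002, -0.002]
wrist_force: [-0.1, -0.4, -1.1]
opening: 0.004
finger_force: 0.0
```

```bash
python3 - <<'E'
from h import *
st(); Tt=tool(); c=robot.camera("wrist"); pickle.dump((Tt,c),open("w4.pkl","wb"))
W=(cloud(c,Tt@np.array(c["tool_from_camera"]))-C)@B
for x in range(-60,50,4):
    q=W[(abs(W[...,0]-x)<2)]; r=[]
    for y in range(-28,33,4):
        k=q[abs(q[:,1]-y)<2][:,2]; r.append(int(round(np.median(k))) if len(k)>2 else -1)
    print(x,r)
k=np.nanargmin(np.where(np.isnan(W[...,0]),1e9,np.hypot(W[...,0]+10,W[...,1])+abs(W[...,2]-48)*.5)); v,u=divmod(k,560); print(u,v)
q=W[(np.hypot(W[...,0]+10,W[...,1])<9)][:,2]; print(np.percentile(q,[5,25,50,75,95]))
v=min(max(v,75),345);u=min(max(u,100),460)
cv2.imwrite("pics/w4.png",cv2.resize(c["pixels"][v-75:v+75,u-100:u+100],None,fx=3.5,fy=3.5,interpolation=2)[...,::-1])
E
```

```text
t 12.63 boxframe tcp [ 2.640e+01 -2.000e-01  2.097e+02] F [-0.1 -0.4 -1.1] open 0.0 q6 2.49
tool axes in box
 [[-1.    -0.006 -0.002]
 [-0.006  1.    -0.005]
 [ 0.002 -0.005 -1.   ]]
-60 [65, 65, 65, 65, 65, 65, 64, 65, 65, 65, 65, 65, 65, 65, 65, 65]
-56 [6, 6, 6, 5, 5, 6, 6, 5, 6, 11, 6, 20, 6, 6, 7, 7]
-52 [5, 5, 5, 5, 6, 6, 5, 5, 5, 5, 5, 5, 5, 5, 5, 5]
-48 [6, 5, 5, 5, 5, 5, 5, 5, 5, 5, 5, 5, 5, 5, 5, 5]
-44 [5, 5, 28, 50, 51, 50, 50, 50, 51, 50, 51, 51, 51, 49, 5, 5]
-40 [5, 5, 50, 51, 52, 51, 52, 52, 52, 52, 52, 51, 52, 51, 5, 5]
-36 [5, 5, 51, 51, 51, 52, 52, 52, 52, 52, 51, 51, 51, 51, 5, 5]
-32 [5, 6, 51, 51, 51, 51, 51, 51, 51, 51, 51, 51, 51, 50, 6, 5]
-28 [27, 29, 29, 29, 29, 30, 37, 40, 40, 39, 29, 29, 29, 29, 29, 28]
-24 [29, 29, 29, 29, 29, 41, 41, 41, 41, 41, 40, 29, 29, 29, 29, 29]
-20 [29, 29, 29, 29, 41, 41, 41, 50, 49, 42, 41, 40, 29, 29, 29, 29]
-16 [29, 29, 29, 29, 41, 42, 50, 51, 51, 51, 45, 41, 40, 29, 29, 29]
-12 [29, 29, 29, 40, 41, 49, 51, 51, 51, 51, 50, 41, 41, 29, 29, 28]
-8 [289, 289, 289, 289, 289, 289, 51, 51, 51, 289, 289, 289, 289, 290, 289, 289]
-
[... 335 characters left out ...]
7, 297, 297, 297, 297, 296, 300, 300, 300, 292, 298, 297, 297, 299, 296, -1]
16 [5, 5, 5, 232, 228, 239, 235, 225, 235, 239, 230, 233, 5, 5, 5, 5]
20 [5, 5, 5, 5, 5, 247, 245, 243, 246, 251, 5, 5, 5, 5, 5, 5]
24 [5, 5, 5, 5, 5, 273, 254, 233, 253, 254, 5, 5, 5, 5, 5, 5]
28 [19, 11, 5, 5, 5, 273, 5, 228, 5, 273, 5, 5, 5, 4, 6, 20]
32 [35, 30, 5, 5, 6, 268, 5, 227, 5, 270, 5, 5, 5, 5, 25, 35]
36 [35, 34, 6, 5, 5, 265, 6, 161, 159, 163, 5, 6, 5, 5, 35, 35]
40 [35, 34, 5, 5, 5, 5, 6, 161, 84, 6, 5, 5, 6, 5, 5, 35]
44 [-1, 6, 5, 5, 5, 5, 5, 5, 5, 5, 5, 5, 5, 5, 4, -1]
48 [65, 35, 6, 5, 5, 5, 5, 5, 5, 6, 5, 5, 6, 62, 5, 65]
277 157
[ 49.85253639  51.05611685 282.86224731 291.23589491 296.0388795 ]
```

View pics/w4.png

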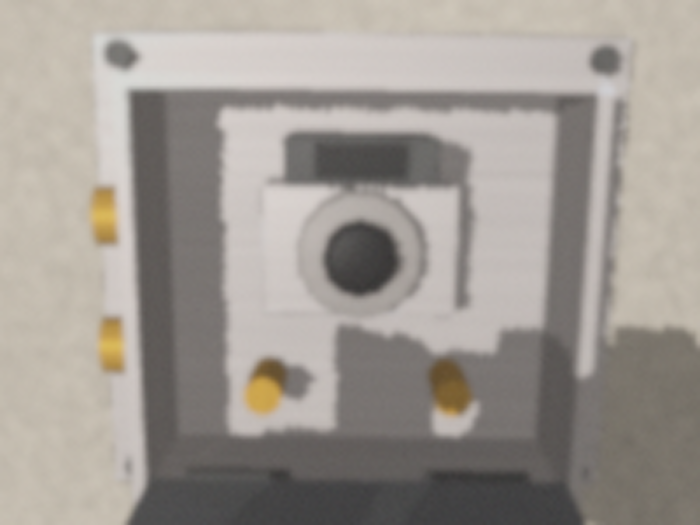

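The depth shows the plunger top really stands at about 52 mm, so the rigid stop at 46 mm was its full 6 mm travel. It's now back up, at (360,258) in the crop. Next I'll turn the tool back and go behind the flap.

Call:
{"fn": "drive_tool", "kwargs": {
  "deltas": [
    [[0, 0, 0], [0, 0, -0.019], 0],
    [[0, 0, 0], [0, 0, -0.019], 0],
    [[0, 0, 0], [0, 0, -0.019], 0],
    [[0, 0, 0], [0, 0, -0.019], 0],
    [[0, 0, 0], [0, 0, -0.019], 0],
    [[0, 0, 0], [0, 0, -0.019], 0],
    [[0, 0, 0], [0, 0, -0.019], 0],
    [[0, 0, 0], [0, 0, -0.019], 0]
  ]
}}

```text
clock: 13.35
position: [526.2, 123.3, 205.7]
ee_rot: [0.994, 0.114, -0.0, 0.0]
wrist_force: [0.0, 1.1, 0.0]
opening: 0.005
finger_force: 0.0
```

Call:
{"fn": "drive_tool", "kwargs": {
  "deltas": [
    [[0, 0, 0], [0, 0, -0.019], 0],
    [[0, 0, 0], [0, 0, -0.019], 0],
    [[0, 0, 0], [0, 0, -0.019], 0],
    [[0, 0, 0], [0, 0, -0.019], 0],
    [[0, 0, 0], [0, 0, -0.019], 0],
    [[0, 0, 0], [0, 0, -0.019], 0],
    [[0, 0, 0], [0, 0, -0.019], 0],
    [[0, 0, 0], [0, 0, -0.019], 0]
  ]
}}

```text
clock: 14.02
position: [526.2, 123.3, 205.7]
ee_rot: [0.83, 0.558, -0.001, 0.0]
wrist_force: [0.0, -0.2, 0.1]
opening: 0.007
finger_force: 0.0
```

Call:
{"fn": "drive_tool", "kwargs": {
  "deltas": [
    [[0, 0, 0], [0, 0, -0.019], 0],
    [[0, 0, 0], [0, 0, -0.019], 0],
    [[0, 0, 0], [0, 0, -0.019], 0],
    [[0, 0, 0], [0, 0, -0.019], 0],
    [[0, 0, 0], [0, 0, -0.019], 0],
    [[0, 0, 0], [0, 0, -0.019], 0],
    [[0, 0, 0], [0, 0, -0.019], 0],
    [[0, 0, 0], [0, 0, -0.019], 0]
  ]
}}

```text
clock: 14.68
position: [526.2, 123.4, 205.7]
ee_rot: [0.481, 0.877, -0.0, -0.0]
wrist_force: [-0.2, -0.1, 1.0]
opening: 0.007
finger_force: 0.0
```

Call:
{"fn": "drive_tool", "kwargs": {
  "deltas": [
    [[0, 0, 0], [0, 0, -0.019], 0],
    [[0, 0, 0], [0, 0, -0.019], 0],
    [[0, 0, 0], [0, 0, -0.006], 0],
    [[0.02, 0, 0], [0, 0, 0], 0],
    [[0.03, 0, 0], [0, 0, 0], 0],
    [[0.016, 0, 0], [0, 0, 0], 0],
    [[0, 0, 0], [0, 0, 0], 0],
    [[0, 0, 0], [0, 0, 0], 0]
  ]
}}

```text
clock: 15.35
position: [476.9, 168.0, 206.1]
ee_rot: [0.358, 0.934, -0.0, 0.0]
wrist_force: [0.4, -0.3, -0.6]
opening: 0.008
finger_force: 0.0
```

```bash
python3 -c "
from h import *
st()"
```

```text
t 15.35 boxframe tcp [ 90.9   1.6 206.1] F [ 0.4 -0.3 -0.6] open 0.01 q6 -0.55
tool axes in box
 [[ 1.     0.007 -0.   ]
 [ 0.007 -1.     0.001]
 [-0.    -0.001 -1.   ]]
```

Call:
{"fn": "drive_tool", "kwargs": {
  "deltas": [
    [[0, 0, 0.02], [0, 0, 0], 0],
    [[0, 0, 0.02], [0, 0, 0], 0],
    [[0, 0, 0.015], [0, 0, 0], 0],
    [[0, 0, 0], [0, 0, 0], 0],
    [[-0.008, 0, 0], [0, 0, 0], 0],
    [[-0.008, 0, 0], [0, 0, 0], 0],
    [[-0.005, 0, 0], [0, 0, 0], 0],
    [[-0.003, 0, 0], [0, 0, 0], 0]
  ]
}}

```text
clock: 16.02
position: [496.7, 151.5, 153.1]
ee_rot: [0.359, 0.933, 0.001, 0.001]
wrist_force: [-0.9, 0.2, -0.2]
opening: 0.007
finger_force: 0.5
```

Call:
{"fn": "drive_tool", "kwargs": {
  "deltas": [
    [[-0.0042, 0, 0.0003], [0, 0, 0], 0],
    [[-0.0042, 0, 0.0003], [0, 0, 0], 0],
    [[-0.0042, 0, 0.0003], [0, 0, 0], 0],
    [[-0.0042, 0, 0.0003], [0, 0, 0], 0],
    [[-0.0041, 0, 0.0011], [0, 0, 0], 0],
    [[-0.0041, 0, 0.0011], [0, 0, 0], 0],
    [[-0.0041, 0, 0.0012], [0, 0, 0], 0],
    [[-0.0041, 0, 0.0012], [0, 0, 0], 0]
  ]
}}

```text
clock: 16.68
position: [519.7, 129.6, 145.8]
ee_rot: [0.358, 0.934, -0.0, -0.0]
wrist_force: [-0.6, 1.4, 0.8]
opening: 0.004
finger_force: 0.8
```

```bash
python3 -c "
from h import *
st()"
```

```text
t 16.68 boxframe tcp [ 33.4   1.2 145.8] F [-0.6  1.4  0.8] open 0.0 q6 -0.64
tool axes in box
 [[ 1.     0.005  0.   ]
 [ 0.005 -1.     0.   ]
 [ 0.    -0.    -1.   ]]
```

On the arc, with light contact.

Call:
{"fn": "drive_tool", "kwargs": {
  "deltas": [
    [[-0.0038, 0, 0.0019], [0, 0, 0], 0],
    [[-0.0038, 0, 0.0019], [0, 0, 0], 0],
    [[-0.0038, 0, 0.002], [0, 0, 0], 0],
    [[-0.0038, 0, 0.002], [0, 0, 0], 0],
    [[-0.0033, 0, 0.0026], [0, 0, 0], 0],
    [[-0.0033, 0, 0.0026], [0, 0, 0], 0],
    [[-0.0033, 0, 0.0026], [0, 0, 0], 0],
    [[-0.0033, 0, 0.0026], [0, 0, 0], 0]
  ]
}}

```text
clock: 17.35
position: [540.7, 110.5, 127.4]
ee_rot: [0.358, 0.934, -0.0, -0.0]
wrist_force: [-0.0, 0.9, 1.5]
opening: 0.006
finger_force: 0.8
```

Call:
{"fn": "drive_tool", "kwargs": {
  "deltas": [
    [[-0.0027, 0, 0.0032], [0, 0, 0], 0],
    [[-0.0027, 0, 0.0032], [0, 0, 0], 0],
    [[-0.0027, 0, 0.0033], [0, 0, 0], 0],
    [[-0.0027, 0, 0.0033], [0, 0, 0], 0],
    [[-0.002, 0, 0.0037], [0, 0, 0], 0],
    [[-0.002, 0, 0.0037], [0, 0, 0], 0],
    [[-0.002, 0, 0.0037], [0, 0, 0], 0],
    [[-0.002, 0, 0.0037], [0, 0, 0], 0]
  ]
}}

```text
clock: 18.02
position: [554.7, 98.1, 99.5]
ee_rot: [0.358, 0.934, -0.0, -0.0]
wrist_force: [-0.4, -0.6, 1.0]
opening: 0.007
finger_force: 0.9
```

Call:
{"fn": "drive_tool", "kwargs": {
  "deltas": [
    [[-0.0015, 0, 0.004], [0, 0, 0], 0],
    [[-0.0015, 0, 0.004], [0, 0, 0], 0],
    [[-0.0015, 0, 0.004], [0, 0, 0], 0],
    [[-0.0015, 0, 0.004], [0, 0, 0], 0],
    [[-0.0015, 0, 0.004], [0, 0, 0], 0],
    [[-0.0015, 0, 0.004], [0, 0, 0], 0],
    [[-0.0015, 0, 0.004], [0, 0, 0], 0],
    [[-0.0015, 0, 0.003], [0, 0, 0], 0]
  ]
}}

```text
clock: 18.68
position: [563.4, 90.3, 68.5]
ee_rot: [0.358, 0.934, 0.0, -0.0]
wrist_force: [-2.8, 1.4, 3.0]
opening: 0.0
finger_force: 1.5
```

```bash
python3 -c "
from h import *
st()"
```

```text
t 18.68 boxframe tcp [-25.4   0.8  68.5] F [-2.8  1.4  3. ] open 0.0 q6 -0.72
tool axes in box
 [[ 1.     0.005  0.   ]
 [ 0.005 -1.     0.   ]
 [ 0.    -0.    -1.   ]]
```

Call:
{"fn": "drive_tool", "kwargs": {
  "deltas": [
    [[-0.002, 0, 0.002], [0, 0, 0], 0],
    [[-0.002, 0, 0.002], [0, 0, 0], 0],
    [[0, 0, 0.002], [0, 0, 0], 0],
    [[0, 0, 0.002], [0, 0, 0], 0],
    [[0, 0, 0.001], [0, 0, 0], 0],
    [[0, 0, 0.001], [0, 0, 0], 0],
    [[0, 0, 0], [0, 0, 0], 0]
  ]
}}

```text
clock: 19.27
position: [566.9, 87.4, 60.0]
ee_rot: [0.358, 0.934, -0.0, 0.0]
wrist_force: [-2.0, -0.8, 7.7]
opening: 0.007
finger_force: 3.5
```

Call:
{"fn": "drive_tool", "kwargs": {
  "deltas": [
    [[0, 0, 0.001], [0, 0, 0], 0],
    [[0, 0, 0.001], [0, 0, 0], 0],
    [[0, 0, 0], [0, 0, 0], 0]
  ]
}}

```text
clock: 19.52
position: [567.0, 87.4, 59.8]
ee_rot: [0.358, 0.934, -0.0, 0.0]
wrist_force: [-7.4, -2.1, 18.6]
opening: 0.007
finger_force: 8.8
```

Call:
{"fn": "drive_tool", "kwargs": {
  "deltas": [
    [[0, 0, -0.002], [0, 0, 0], 0],
    [[0, 0, -0.004], [0, 0, 0], 0],
    [[0, 0, -0.005], [0, 0, 0], 0],
    [[0, 0, -0.02], [0, 0, 0], 0],
    [[0, 0, -0.035], [0, 0, 0], 0],
    [[0, 0, -0.035], [0, 0, 0], 0],
    [[0, 0, -0.035], [0, 0, 0], 0],
    [[0, 0, -0.02], [0, 0, 0], 0]
  ]
}}

```text
clock: 20.18
position: [568.0, 87.7, 217.2]
ee_rot: [0.358, 0.934, 0.001, 0.002]
wrist_force: [0.4, -0.2, 0.1]
opening: 0.003
finger_force: 0.0
```

Call:
{"fn": "drive_tool", "kwargs": {
  "deltas": [
    [[0, 0, 0], [0, 0, 0], 0],
    [[0, 0, 0], [0, 0, 0], 0],
    [[0, 0, 0], [0, 0, 0], 0],
    [[0, 0, 0], [0, 0, 0], 0],
    [[0, 0, 0], [0, 0, 0], 0],
    [[0, 0, 0], [0, 0, 0], 0],
    [[0, 0, 0], [0, 0, 0], 0],
    [[0, 0, 0], [0, 0, 0], 0]
  ]
}}

```text
clock: 20.85
position: [566.2, 87.5, 212.2]
ee_rot: [0.358, 0.934, -0.0, -0.001]
wrist_force: [0.5, -0.2, -0.6]
opening: 0.003
finger_force: 0.0
```

Call:
{"fn": "drive_tool", "kwargs": {
  "deltas": [
    [[0, 0, 0], [0, 0, 0], 0],
    [[0, 0, 0], [0, 0, 0], 0],
    [[0, 0, 0], [0, 0, 0], 0],
    [[0, 0, 0], [0, 0, 0], 0],
    [[0, 0, 0], [0, 0, 0], 0],
    [[0, 0, 0], [0, 0, 0], 0],
    [[0, 0, 0], [0, 0, 0], 0],
    [[0, 0, 0], [0, 0, 0], 0]
  ]
}}

```text
clock: 21.52
position: [566.5, 87.6, 213.0]
ee_rot: [0.358, 0.934, 0.0, 0.0]
wrist_force: [0.9, -0.4, 0.8]
opening: 0.008
finger_force: 0.0
```

```bash
python3 - <<'E'
from h import *
st(); Tt=tool(); c=robot.camera("wrist"); save(c,"w5.png"); W=(cloud(c,Tt@np.array(c["tool_from_camera"]))-C)@B
for x in range(-60,60,10):
    q=W[(abs(W[...,0]-x)<4)&(abs(W[...,1])<50)&(W[...,2]<150)]; print(x,len(q),np.round(np.median(q[:,2]),1) if len(q) else '')
c=robot.camera("side"); W=cloud(c)
for nm,ctr in [("gear",(442,-15)),("cyl",(660,255)),("jar",(645,-25))]:
    q=W[(np.linalg.norm(W[...,:2]-ctr,axis=-1)<60)&(W[...,2]>10)&(W[...,2]<100)]
    if nm!="jar": q=q[np.linalg.norm(q[:,:2]-[545,113],axis=-1)>95]
    if len(q): print(nm,cv2.minAreaRect(q[:,:2].astype(np.float32)))
E
```

```text
t 21.52 boxframe tcp [-29.5   0.8 213. ] F [ 0.9 -0.4  0.8] open 0.01 q6 -0.73
tool axes in box
 [[ 1.     0.005 -0.   ]
 [ 0.005 -1.    -0.   ]
 [-0.     0.    -1.   ]]
-60 472 64.8
-50 733 65.8
-40 737 65.8
-30 768 65.7
-20 772 65.6
-10 815 65.5
0 839 65.5
10 849 65.3
20 885 65.3
30 880 65.2
40 906 65.3
50 951 65.2
gear ((441.4513854980469, -14.7852783203125), (60.866947174072266, 63.875667572021484), 19.766355514526367)
cyl ((657.407470703125, 261.67327880859375), (35.02493667602539, 109.296630859375), 65.31092834472656)
jar ((645.9183959960938, -22.99820899963379), (45.04635238647461, 47.53934097290039), 61.819419860839844)
```

View pics/w5.png

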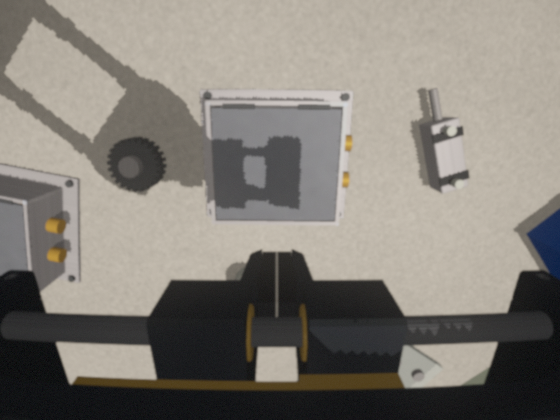

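The flap (275,163) has stayed flush and shut for over a second with nothing touching it. The gear, cylinder and jar haven't moved, so I'm handing in.

```bash
python3 -c "
from workcell import robot
print(robot.close_job())"
```

```text
the job is handed in; nothing more can be done
None
```

The job is handed in at about 22 s: the flap popped open, the plunger went down to its stop (46 mm above the bench, from a measured 52 mm rather than the stated 48 mm) and came back up, and the flap is latched flush again with the gear, cylinder and jar unmoved; the hand-in returned no verdict.

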